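# Sort full and empty bead tins at the fly-tying bench

### The arm

A 7-joint arm with a two-finger parallel gripper is mounted at the origin on the work surface. World frame = base frame: x ahead of the robot, y to its left, z up, the work surface at z = 0. Lengths are in m, angles in rad, forces in N, time in s.
With the tool pointing down it reaches from about 0.425 to 0.8 m from the base axis. Payload 8.3 kg.
Tool frame: the origin (TCP) lies at the very end of the fingers, on their centre line; the grasp point (between the pads) lies 19 mm behind it (r.grip_depth is the z of the grasp point in the tool frame, in m); z points along the fingers, x is the direction in which the jaws open and shut, and the axes are right-handed (so a half turn about z gives the same grasp; the last joint's range is limited). The gripper opens to 85 mm and grips with 20 to 120 N. Pads are 22 mm wide; open, the fingers measure 114 mm over their backs; the gripper's body (76 mm by 85 mm) begins 54 mm behind the grasp point. The pads swing forward as they close: fully open they stand 13 mm farther back than shut.
Start: joints at [1.126, 0.383, 0.016, 1.37, -0.006, 1.388, -0.046], TCP at [0.233, -0.58, 0.231] pointing down, gripper open.
Joint ranges: [-2.95, 2.95], [-0.25, 2.06], [-1.52, 1.56], [0.18, 2.33], [-1.44, 4.58], [0.02, 2.06], [-3.01, 3.01]. Speed limits (rad/s): [2.39, 2.39, 3.01, 3.01, 3.14, 3.14, 3.14].

### API

Orientations are given as a unit quaternion [x, y, z, w].
In Python, from rig import r, grab_frame gives the robot as it stands.
- The arm moves only by the tool apply_moves, never from a script. Its argument "targets" is a list that holds one entry, the list of rows, each a list of 5 numbers: the opening, from -1 (shut) to 1 (fully open), then the shift along the tool's x, y, z in cm, then the turn about the tool's z in degrees. In form: [[[grip, x, y, z, roll], ...]]. A call has 1 to 8 rows; each row shifts and turns the commanded pose from where the row before left it, along the tool's axes as they then stand; what a row does not reach is not made up. A row lasts 1/8 s, in which the tool goes at most 62.5 mm and 10.7 degrees, less where a joint would pass 70% of its speed; a pose out of reach is approached as far as the arm can. A call with a gripper value outside its range is refused whole. The fingers move at their own pace and stop on an object; "squeeze" is the grip in N (left out, the last holds). Time passes only in rows, so rows that do not move let the fingers close. It gives the time, the measured TCP pose, the force and the opening at its end, in the units of the state.
- r.sense(): the state, without advancing time (a new reading comes with each control period).
- grab_frame(name): name is "scene" or "top" or "wrist"; returns a dict with "frame" (400x640x3 uint8, blue, green, red), "fovy" (degrees; the focal length in pixels is half the picture's height over the tangent of half this angle, whatever the lens; pixels are square), "cx", "cy" (the principal point, pixels), "k1" (the pictures are not rectified: a ray, as slopes to the right and down, at radius r is drawn at 1 + k1 r^2 times it, then the intrinsics apply), "xyz" and "attitude" of the camera in the world; the wrist camera has in their place "tool_from_camera" (4x4, takes a point from camera to tool coordinates, whose origin is the TCP and whose axes are the tool frame's). Camera axes: x right, y down, z forward; pixel columns grow to the right and rows downward; lengths in m; the calibration is good to about 2 mm. A picture is of the moment at which its call begins: read the wrist's pose just before it. There is no depth.
- r.hand_in(): hands the job in, once; it reports no verdict.
The state is a dict: "time_s": time; "joint_positions": joint angles; "joint_velocities": joint speeds; "tau": joint torques, N m; "eef_pos": TCP position; "tcp_rot": TCP orientation; "wrist_force": force on the tool from outside, world axes, zero at the start; "torque": the same for the moment, N m; "width": finger opening in m.
Only numpy, scipy, OpenCV 4.12 (cv2) and the standard library are available. Lean on these libraries where they do the work, as an engineer would, in place of code of your own. Each camera call takes 0.05 s, during which the arm holds its last target. There are 200 camera calls.

### The job

First slide the purple and the yellow sorting card out of their holders, pressing on top of each and never lifting it, until each lies wholly inside a white outline (one card to each outline, either way) with no tin on it yet. Then heft every bead tin: stand the full, heavy ones on the purple card and the empty, light ones on the yellow card, lid up, each flat on the card and not stacked, with both cards still inside their outlines. Leave the other things on the bench where they are.

Things in the scene. Friction and masses are not known exactly. Their poses are not given: they have to be found in the camera images.
- card_purple: purple sorting card, a loose rigid flat metal plate 135 mm (its x) by 165 mm (its y), 3 mm thick, about 300 g; origin at the centre of its underside. Starts in one of the two holders. Grippy rubbery top face (friction about 0.9), slick underside (about 0.3 on the bench); too wide to grasp, it follows fingertips that press on its top with about 5 to 20 N
- card_yellow: yellow sorting card, a loose rigid flat metal plate 135 mm (its x) by 165 mm (its y), 3 mm thick, about 300 g; origin at the centre of its underside. Starts in one of the two holders. Grippy rubbery top face (friction about 0.9), slick underside (about 0.3 on the bench); too wide to grasp, it follows fingertips that press on its top with about 5 to 20 N
- holder_a: fixed aluminium card holder: three straight walls 10 mm high and 8 mm thick straight on the bench, no floor, open on its -x side (towards the robot), 5 mm clearance round the card at the back and sides; origin on the bench at the centre of the card's place. Side walls run from x = -48 to +73 mm, their inner faces at y = +-87.5 mm
- outline_a: white outline painted flat on the bench in front of a holder (no thickness to feel), 165 mm (its x) by 195 mm (its y) inside, line 4 mm wide, so a card lies in it with 15 mm to spare all round; origin on the bench at its centre
- holder_b: fixed aluminium card holder: three straight walls 10 mm high and 8 mm thick straight on the bench, no floor, open on its -x side (towards the robot), 5 mm clearance round the card at the back and sides; origin on the bench at the centre of the card's place. Side walls run from x = -48 to +73 mm, their inner faces at y = +-87.5 mm
- outline_b: white outline painted flat on the bench in front of a holder (no thickness to feel), 165 mm (its x) by 195 mm (its y) inside, line 4 mm wide, so a card lies in it with 15 mm to spare all round; origin on the bench at its centre
- tin_c: one of six look-alike closed bead tins (some may be absent): aluminium with blue lid, 66 mm along its x, 44 mm along its y, 32 mm high; origin at the centre of its underside, z up through the lid. Full of metal beads it weighs 320 to 480 g, empty 72 to 108 g; only its weight tells which. Smooth underside, friction about 0.3
- tin_m: one of six look-alike closed bead tins (some may be absent): aluminium with blue lid, 66 mm along its x, 44 mm along its y, 32 mm high; origin at the centre of its underside, z up through the lid. Full of metal beads it weighs 320 to 480 g, empty 72 to 108 g; only its weight tells which. Smooth underside, friction about 0.3
- tin_r: one of six look-alike closed bead tins (some may be absent): aluminium with blue lid, 66 mm along its x, 44 mm along its y, 32 mm high; origin at the centre of its underside, z up through the lid. Full of metal beads it weighs 320 to 480 g, empty 72 to 108 g; only its weight tells which. Smooth underside, friction about 0.3
- tin_t: one of six look-alike closed bead tins (some may be absent): aluminium with blue lid, 66 mm along its x, 44 mm along its y, 32 mm high; origin at the centre of its underside, z up through the lid. Full of metal beads it weighs 320 to 480 g, empty 72 to 108 g; only its weight tells which. Smooth underside, friction about 0.3
- tin_w: one of six look-alike closed bead tins (some may be absent): aluminium with blue lid, 66 mm along its x, 44 mm along its y, 32 mm high; origin at the centre of its underside, z up through the lid. Full of metal beads it weighs 320 to 480 g, empty 72 to 108 g; only its weight tells which. Smooth underside, friction about 0.3
- tin_z: one of six look-alike closed bead tins (some may be absent): aluminium with blue lid, 66 mm along its x, 44 mm along its y, 32 mm high; origin at the centre of its underside, z up through the lid. Full of metal beads it weighs 320 to 480 g, empty 72 to 108 g; only its weight tells which. Smooth underside, friction about 0.3
- spool: bystander: lilac thread spool standing on end, 30 mm diameter, 40 mm high; origin under its centre
- wax: bystander: orange wax puck, 38 mm diameter, 18 mm high; origin under its centre
- stacker: bystander: brass hair stacker, 40 mm diameter, 58 mm high; origin under its centre
- cement: bystander: small jar with black cap, 42 mm diameter, 55 mm high; origin under its centre
- scissors: bystander: small scissors lying flat, 115 mm long along x, 5 mm high; origin under the middle
- bodkins: bystander: wooden block 60 x 40 mm, 28 mm high, with three needles up to 76 mm high; origin under its centre
- ruler: bystander: steel ruler lying along y, 30 x 155 mm, 4 mm thick; origin under its centre
Mind the look-alikes: they are no part of the job. Leave any brown look-alike of the card_purple alone.

How it is judged:
On the way:
1. both cards lie inside the outlines, let go, with no tin on them (((horizontal distance between card_purple and outline_a below 0.024 m and angle between the x axis of card_purple and the x axis of outline_a, either way round below 0.25 rad) or (horizontal distance between card_purple and outline_b below 0.024 m and angle between the x axis of card_purple and the x axis of outline_b, either way round below 0.25 rad)) and ((horizontal distance between card_yellow and outline_a below 0.024 m and angle between the x axis of card_yellow and the x axis of outline_a, either way round below 0.25 rad) or (horizontal distance between card_yellow and outline_b below 0.024 m and angle between the x axis of card_yellow and the x axis of outline_b, either way round below 0.25 rad)) and height (world z) of each of card_purple, card_yellow below 0.004 m and angle between each of card_purple, card_yellow's own z axis and vertical below 0.04 rad and linear speed of each of card_purple, card_yellow below 0.02 m/s and not (contact force between the fingers and card_purple above 0.2 N) and not (contact force between the fingers and card_yellow above 0.2 N) and not (contact force between tin_c and card_purple above 0.05 N) and not (contact force between tin_c and card_yellow above 0.05 N) and not (contact force between tin_m and card_purple above 0.05 N) and not (contact force between tin_m and card_yellow above 0.05 N) and not (contact force between tin_r and card_purple above 0.05 N) and not (contact force between tin_r and card_yellow above 0.05 N) and not (contact force between tin_t and card_purple above 0.05 N) and not (contact force between tin_t and card_yellow above 0.05 N) and not (contact force between tin_w and card_purple above 0.05 N) and not (contact force between tin_w and card_yellow above 0.05 N) and not (contact force between tin_z and card_purple above 0.05 N) and not (contact force between tin_z and card_yellow above 0.05 N)), for 0.2 s.
At the end, for the whole second after the job is handed in: Each card flat and still in an outline (centre within 24 mm of its centre, turned under 0.25 rad, end for end allowed); every full tin upright, still and bearing on the purple card, every empty one on the yellow card, its centre 7 mm or more inside the card edges (((horizontal distance between card_purple and outline_a below 0.024 m and angle between the x axis of card_purple and the x axis of outline_a, either way round below 0.25 rad) or (horizontal distance between card_purple and outline_b below 0.024 m and angle between the x axis of card_purple and the x axis of outline_b, either way round below 0.25 rad)) and ((horizontal distance between card_yellow and outline_a below 0.024 m and angle between the x axis of card_yellow and the x axis of outline_a, either way round below 0.25 rad) or (horizontal distance between card_yellow and outline_b below 0.024 m and angle between the x axis of card_yellow and the x axis of outline_b, either way round below 0.25 rad)) and height (world z) of each of card_purple, card_yellow below 0.004 m and angle between each of card_purple, card_yellow's own z axis and vertical below 0.04 rad and linear speed of each of card_purple, card_yellow, tin_c, tin_m, tin_r, tin_t, tin_w, tin_z below 0.02 m/s and ((x of tin_c in the frame of card_purple between -0.06 and 0.06 m and y of tin_c in the frame of card_purple between -0.075 and 0.075 m and contact force between tin_c and card_purple above 2 N) or (x of tin_c in the frame of card_yellow between -0.06 and 0.06 m and y of tin_c in the frame of card_yellow between -0.075 and 0.075 m and contact force between tin_c and card_yellow between 0.15 and 2 N)) and angle between each of tin_c, tin_m, tin_r, tin_t, tin_w, tin_z's own z axis and vertical below 0.1 rad and ((x of tin_m in the frame of card_purple between -0.06 and 0.06 m and y of tin_m in the frame of card_purple between -0.075 and 0.075 m and contact force between tin_m and card_purple above 2 N) or (x of tin_m in the frame of card_yellow between -0.06 and 0.06 m and y of tin_m in the frame of card_yellow between -0.075 and 0.075 m and contact force between tin_m and card_yellow between 0.15 and 2 N)) and ((x of tin_r in the frame of card_purple between -0.06 and 0.06 m and y of tin_r in the frame of card_purple between -0.075 and 0.075 m and contact force between tin_r and card_purple above 2 N) or (x of tin_r in the frame of card_yellow between -0.06 and 0.06 m and y of tin_r in the frame of card_yellow between -0.075 and 0.075 m and contact force between tin_r and card_yellow between 0.15 and 2 N)) and ((x of tin_t in the frame of card_purple between -0.06 and 0.06 m and y of tin_t in the frame of card_purple between -0.075 and 0.075 m and contact force between tin_t and card_purple above 2 N) or (x of tin_t in the frame of card_yellow between -0.06 and 0.06 m and y of tin_t in the frame of card_yellow between -0.075 and 0.075 m and contact force between tin_t and card_yellow between 0.15 and 2 N)) and ((x of tin_w in the frame of card_purple between -0.06 and 0.06 m and y of tin_w in the frame of card_purple between -0.075 and 0.075 m and contact force between tin_w and card_purple above 2 N) or (x of tin_w in the frame of card_yellow between -0.06 and 0.06 m and y of tin_w in the frame of card_yellow between -0.075 and 0.075 m and contact force between tin_w and card_yellow between 0.15 and 2 N)) and ((x of tin_z in the frame of card_purple between -0.06 and 0.06 m and y of tin_z in the frame of card_purple between -0.075 and 0.075 m and contact force between tin_z and card_purple above 2 N) or (x of tin_z in the frame of card_yellow between -0.06 and 0.06 m and y of tin_z in the frame of card_yellow between -0.075 and 0.075 m and contact force between tin_z and card_yellow between 0.15 and 2 N))); the robot touches nothing.
It fails at once if a card is lifted off the bench (more than 20 mm) (height (world z) of any of card_purple, card_yellow above 0.02 m).
It fails at once if a bystander is moved more than 50 mm (distance of any of spool, wax, stacker, cement, scissors, bodkins, ruler from where it was at the start of the episode above 0.05 m).
Of tin_c, tin_m, tin_r, tin_t, tin_w, tin_z only 4 to 6 are there at a start; the rules pass over those that are not, and their reading is None.
At some moment in a run one of tin_c, tin_m, tin_r, tin_t, tin_w, tin_z may be knocked a few centimetres aside while the robot is not near it.
Once in a run the grip may slacken for a moment while it holds something.
It also fails if it takes over 210 s, if anything falls off the work surface, if the arm or the gripper's body presses on something with over 40 N, if the wrist force passes 120 N, or if a joint passes its speed limit or range.

## Working session

There is one attempt and no reset: what is moved stays moved. The work goes in short steps, Python scripts to look and compute and a tool call to move; the robot and the scene stay as the last step left them, time stands still between calls to the robot, and variables do not carry over. Pictures are saved under pics/ and viewed, about 12 in all and at most 16, crops included, and the job is handed in when it is done.

Besides the shell and the picture viewer there is one more tool, called after "Request:" as name([rows], argument=value, ...), one row to a line, values as JSON. apply_moves: Moves the arm, as the interface text tells. Its arguments: {"type":"object","properties":{"targets":{"type":"array","items":{"type":"array","items":{"type":"array","items":{"type":"number"}}}},"squeeze":{"type":"number"}},"required":["targets"]}

```bash
mkdir -p pics; ls; cat > h.py <<'E'
import numpy as np, cv2
from scipy.spatial.transform import Rotation as R
from rig import r, grab_frame
def K(f): return 200/np.tan(np.radians(f["fovy"])/2)
def campose(f, s=None):
    if "xyz" in f:
        a=np.array(f["attitude"],float)
        M=a if a.shape==(3,3) else R.from_quat(a).as_matrix()
        return np.array(f["xyz"]),M
    T=np.array(f["tool_from_camera"]); M=R.from_quat(s["tcp_rot"]).as_matrix()
    return np.array(s["eef_pos"])+M@T[:3,3], M@T[:3,:3]
def pix2w(f,uv,z,s=None):
    p,M=campose(f,s); F=K(f); uv=np.atleast_2d(np.array(uv,float))
    d=(uv-[f["cx"],f["cy"]])/F
    n=d.copy()
    for _ in range(20): n=d/(1+f["k1"]*(n**2).sum(1,keepdims=True))
    ray=np.c_[n,np.ones(len(n))]@M.T
    return p+ray*((z-p[2])/ray[:,2])[:,None]
def w2pix(f,P,s=None):
    p,M=campose(f,s); c=(np.atleast_2d(P)-p)@M; n=c[:,:2]/c[:,2:]
    return n*(1+f["k1"]*(n**2).sum(1,keepdims=True))*K(f)+[f["cx"],f["cy"]]
def snap(name,fn):
    s=r.sense(); f=grab_frame(name); cv2.imwrite("pics/"+fn+".png",f["frame"]); return f,s
E
python3 - <<'E'
from h import *
import pickle
for n in("scene","top","wrist"):
    f,s=snap(n,n+"0"); pickle.dump((f,s),open(n+"0.pkl","wb"))
    print(n,{k:v for k,v in f.items() if k!="frame"})
print(s)
E
```

```text
pics
scene {'fovy': 50.13238326730521, 'cx': 319.68219775158013, 'cy': 200.62852236295987, 'k1': -0.005318221107600906, 'xyz': array([1.33875968, 0.10666834, 0.87987788]), 'attitude': array([ 0.61538171,  0.68947176, -0.28500887, -0.25436979])}
top {'fovy': 54.55728579491151, 'cx': 320.53625330344954, 'cy': 204.53531165755768, 'k1': -0.012612390243159407, 'xyz': array([0.33784652, 0.00788091, 1.46593001]), 'attitude': array([-0.70278648,  0.7086845 , -0.04578189,  0.04196967])}
wrist {'fovy': 67.09605787710865, 'cx': 321.25096956260523, 'cy': 195.13919403499872, 'k1': 0.0011001642818730915, 'tool_from_camera': array([[ 9.99998781e-01,  3.64047003e-04,  1.51852387e-03,
         1.21862262e-03],
       [-8.31414710e-04,  9.47276287e-01,  3.20416829e-01,
        -8.21631371e-02],
       [-1.32181487e-03, -3.20417701e-01,  9.47275435e-01,
        -1.42876929e-01],
       [ 0.00000000e+00,  0.00000000e+00,  0.00000000e+00,
         1.00000000e+00]])}
{'time_s': 0.1, 'joint_positions': array([ 1.12608738,  0.3841881 ,  0.01636672,  1.37104214, -0.00628907,
        1.38820516, -0.04653919]), 'joint_velocities': array([ 0.00096601, -0.0007868 ,  0.00018723, -0.00338378,  0.00023203,
        0.00018541,  0.00125049]), 'tau': array([ 3.94374787e-03, -6.29132795e+01,  8.48491788e-01, -3.72758603e+01,
        1.69105158e-02,  1.04340803e-02, -2.90746175e-05]), 'eef_pos': array([ 0.23274184, -0.57955962,  0.23036073]), 'tcp_rot': array([ 8.28441362e-01, -5.60075089e-01, -7.52536827e-04, -4.87568595e-04]), 'wrist_force': array([0.20266746, 0.55969255, 1.00160437]), 'torque': array([-0.01543907, -0.01283067,  0.00677474]), 'width': 0.08506611913418573}
```

View pics/top0.png

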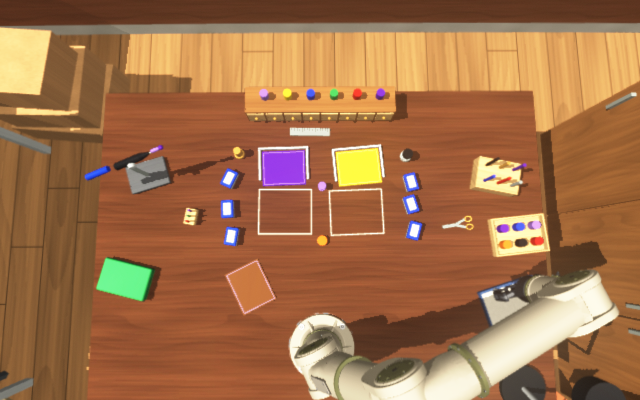

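View pics/scene0.png

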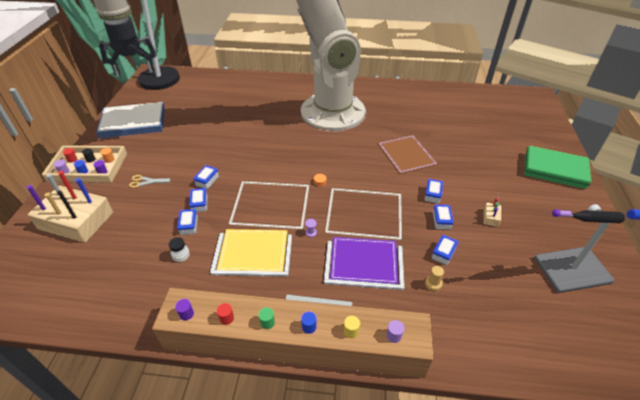

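Top view: purple card at (285,167), yellow at (358,166), outlines at (285,212) and (357,212). There are six tins: left at (230,178), (228,209), (232,236), right at (411,182), (411,204), (414,230). The spool is at (322,186) and the wax at (322,241). The brown look-alike at (250,287) is to be left alone. Next I measure.

```bash
cat > m.py <<'E'
from h import *
def rects(f,mask,z,amin,amax,s=None):
    out=[]
    for c in cv2.findContours(mask,cv2.RETR_EXTERNAL,cv2.CHAIN_APPROX_NONE)[0]:
        a=cv2.contourArea(c)
        if not amin<a<amax: continue
        W=pix2w(f,c[:,0,:],z,s)[:,:2]
        (cx,cy),(w,h),ang=cv2.minAreaRect((W*1000).astype(np.float32))
        if w<h: w,h,ang=h,w,ang+90   # ang = long-axis direction from world x
        ang=(ang+90)%180-90
        out.append((round(cx,1),round(cy,1),round(w,1),round(h,1),round(ang,1),a))
    return out
def masks(f):
    h=cv2.cvtColor(f["frame"],cv2.COLOR_BGR2HSV)
    k=np.ones((3,3),np.uint8)
    yel=cv2.inRange(h,(25,150,120),(34,255,255)); pur=cv2.inRange(h,(126,120,60),(142,255,255))
    blue=cv2.inRange(h,(108,120,60),(124,255,255)); blue=cv2.morphologyEx(blue,cv2.MORPH_CLOSE,k)
    white=cv2.inRange(h,(0,0,150),(180,70,255))
    return dict(yel=yel,pur=pur,blue=blue,white=white)
E
python3 - <<'E'
from m import *
import pickle
for n in("top","scene"):
    f,s=pickle.load(open(n+"0.pkl","rb")); m=masks(f)
    print(n)
    for k,z,a,b in(("yel",.003,500,9e3),("pur",.003,500,9e3),("blue",.032,80,900),("white",0,1000,9e3)):
        print(k); [print("  ",x) for x in rects(f,m[k],z,a,b)]
E
```

```text
top
yel
   (666.1, -146.6, 164.0, 134.2, -84.8, 1339.0)
pur
   (664.7, 141.4, 165.0, 135.0, -88.3, 1325.0)
blue
   (403.0, 331.1, 64.8, 45.2, -8.5, 190.0)
   (418.9, -344.9, 65.7, 44.7, -16.3, 187.5)
   (504.9, 347.4, 64.7, 44.6, 1.3, 189.5)
   (517.1, -337.8, 64.6, 44.1, 15.4, 177.0)
   (601.7, -340.5, 65.2, 43.9, 13.8, 173.0)
   (620.9, 343.9, 64.7, 44.4, -25.4, 183.0)
   (645.1, 841.7, 96.2, 25.3, -66.4, 134.5)
white
   (-109.4, -316.0, 514.8, 156.8, 89.2, 3827.0)
   (-29.8, -14.3, 293.9, 232.1, 28.7, 2432.0)
   (64.0, -817.2, 566.6, 199.5, -64.2, 6729.5)
scene
yel
pur
   (665.4, 143.7, 166.7, 133.8, -88.4, 2476.0)
blue
   (872.9, 28.8, 48.2, 28.7, 6.9, 231.0)
   (626.2, 344.5, 71.3, 44.1, -25.1, 344.0)
   (451.3, 865.2, 45.2, 29.1, -21.4, 89.0)
   (511.1, 349.9, 69.1, 44.6, 3.4, 274.5)
   (565.5, -334.8, 160.4, 58.1, -1.0, 569.5)
   (425.8, -340.8, 69.9, 45.8, -18.3, 80.5)
   (436.2, -730.5, 67.5, 25.5, 38.9, 88.5)
white
   (497.0, 137.8, 208.4, 180.0, 89.6, 3291.5)
   (493.4, -131.5, 211.8, 180.1, -88.2, 3102.5)
   (111.9, -722.8, 214.5, 160.5, -72.7, 1302.5)
   (-82.0, -18.3, 396.4, 232.3, 17.9, 1202.0)
   (-657.5, -1598.7, 699.3, 269.8, 34.5, 1662.5)
   (-817.0, 1066.3, 705.0, 591.9, -23.9, 4852.0)
   (-847.0, 384.4, 1019.9, 578.0, -83.3, 4271.0)
   (-788.2, -582.7, 665.4, 474.5, -83.7, 2302.0)
```

```bash
cat >> h.py <<'E'
def head(s):
    x=R.from_quat(s["tcp_rot"]).as_matrix()[:,0]; return np.degrees(np.arctan2(x[1],x[0]))
def go(x,y,z,h=None,s=None,v=5.0):
    """deltas in tool axes (cm, deg) turning first then shifting; h mod 180. x,y,z in mm"""
    s=s or r.sense(); h0=head(s); 
    dh=0 if h is None else -((h-h0+90)%180-90)   # roll about tool z (down)
    a=np.radians(h0-dh); d=np.array([x,y,z])/10-np.array(s["eef_pos"])*100
    tx=np.array([np.cos(a),np.sin(a)]); ty=np.array([np.sin(a),-np.cos(a)])
    print(f"roll {dh:.1f}  then x {tx@d[:2]:.2f} y {ty@d[:2]:.2f} z {-d[2]:.2f}  (head now {h0:.1f})")
    if h is not None and abs(dh)>1:
        b=np.radians(h0); print("   (without turn: x %.2f y %.2f)"%(np.cos(b)*d[0]+np.sin(b)*d[1],np.sin(b)*d[0]-np.cos(b)*d[1]))
def st():
    s=r.sense(); R3=R.from_quat(s["tcp_rot"]).as_matrix()
    print("t %.2f"%s["time_s"],"tcp",np.round(s["eef_pos"]*1000,1),"head %.1f tilt %.2f"%(head(s),np.degrees(np.arccos(-R3[2,2]))),"F",np.round(s["wrist_force"],1),"w %.1f"%(s["width"]*1000),"j7 %.2f"%s["joint_positions"][6])
E
python3 - <<'E'
from m import *
import pickle
f,s=pickle.load(open("top0.pkl","rb"))
g=f["frame"].min(axis=2); bg=cv2.medianBlur(g,15)
m=((g.astype(int)-bg)>35).astype(np.uint8)*255
m=cv2.morphologyEx(m,cv2.MORPH_CLOSE,np.ones((3,3),np.uint8))
for x in rects(f,m,0,500,9e3): print(x)
h=cv2.cvtColor(f["frame"],cv2.COLOR_BGR2HSV)
go(580,-140,150,-90)
go(666,-147,150,-85)
E
```

```text
(217.0, 263.2, 161.6, 131.9, 25.9, 1481.5)
(492.9, -135.3, 209.5, 178.6, -88.2, 2473.5)
(497.8, 136.2, 209.2, 175.8, 89.5, 2505.5)
(677.3, -145.8, 197.9, 147.2, -85.1, 532.5)
roll 21.9  then x -43.96 y -34.73 z 8.05  (head now -68.1)
   (without turn: x -27.86 y -48.61)
roll 16.9  then x -39.32 y -46.93 z 8.05  (head now -68.1)
   (without turn: x -24.00 y -56.33)
```

Request:
apply_moves([
  [[1,0,0,0,8.5],[1,0,0,0,8.5],[1,-3.6,-4.3,0,0],[1,-3.6,-4.3,0,0],[1,-3.6,-4.3,0,0],[1,-3.6,-4.3,0,0],[1,-3.6,-4.3,0,0],[1,-3.6,-4.3,0,0]],
])

```text
time_s: 1.15
eef_pos: [0.4725, -0.3414, 0.2312]
tcp_rot: [0.737, -0.676, -0.0, 0.0]
wrist_force: [0.5, -0.6, 0.4]
width: 0.0856
```

Request:
apply_moves([
  [[1,-3.6,-4.3,1,0],[1,-3.6,-4.3,1,0],[1,-3.6,-4.3,2,0],[1,-3.6,-4.3,2,0],[1,-3.3,-3.9,2,0],[1,0,0,0,0],[1,0,0,0,0]],
])

```text
time_s: 2.02
eef_pos: [0.6665, -0.1488, 0.1507]
tcp_rot: [0.737, -0.676, -0.0, 0.001]
wrist_force: [0.1, -0.1, 0.4]
width: 0.0855
```

```bash
python3 -c "
from h import *
st(); go(666,-147,40,-85)"
```

```text
t 2.02 tcp [ 666.5 -148.8  150.7] head -85.1 tilt 0.07 F [ 0.1 -0.1  0.4] w 85.5 j7 -1.38
roll -0.1  then x -0.19 y 0.03 z 11.07  (head now -85.1)
```

Request:
apply_moves([
  [[1,-0.2,0,4,0],[1,0,0,4,0],[1,0,0,3,0],[1,0,0,2,0],[1,0,0,0.8,0],[1,0,0,0,0],[1,0,0,0,0]],
])

```text
time_s: 2.9
eef_pos: [0.6676, -0.1467, 0.0149]
tcp_rot: [0.737, -0.676, 0.001, -0.001]
wrist_force: [-0.0, -0.5, -0.3]
width: 0.0852
```

Request:
apply_moves([
  [[1,0,0,0.2,0],[1,0,0,0,0]],
])

```text
time_s: 3.15
eef_pos: [0.6668, -0.1465, 0.0117]
tcp_rot: [0.737, -0.676, 0.0, -0.0]
wrist_force: [-0.2, -0.3, -0.1]
width: 0.0854
```

Request:
apply_moves([
  [[1,0,0,0.2,0],[1,0,0,0,0]],
])

```text
time_s: 3.4
eef_pos: [0.6665, -0.1465, 0.0091]
tcp_rot: [0.737, -0.676, -0.0, 0.0]
wrist_force: [0.4, 1.1, -0.9]
width: 0.0856
```

```bash
python3 -c "
from h import *
st(); go(666,-147,3,-85)"
```

```text
t 3.40 tcp [ 666.5 -146.5    9.1] head -85.1 tilt 0.02 F [ 0.4  1.1 -0.9] w 85.6 j7 -1.41
roll -0.1  then x 0.05 y 0.05 z 0.61  (head now -85.1)
```

Request:
apply_moves([
  [[1,0,0,0.3,0],[1,0,0,0,0]],
])

```text
time_s: 3.65
eef_pos: [0.6664, -0.1465, 0.0059]
tcp_rot: [0.737, -0.676, -0.0, 0.0]
wrist_force: [0.5, -0.2, -0.6]
width: 0.0856
```

Request:
apply_moves([
  [[1,0,0,0.2,0],[1,0,0,0,0]],
])

```text
time_s: 3.9
eef_pos: [0.6665, -0.1465, 0.0041]
tcp_rot: [0.737, -0.676, -0.0, 0.0]
wrist_force: [-0.0, 0.5, -0.2]
width: 0.0851
```

Request:
apply_moves([
  [[1,0,0,0.2,0],[1,0,0,0,0]],
])

```text
time_s: 4.15
eef_pos: [0.6665, -0.1465, 0.0021]
tcp_rot: [0.737, -0.676, -0.0, 0.0]
wrist_force: [-0.0, 0.3, -0.3]
width: 0.0854
```

Request:
apply_moves([
  [[1,0,0,0.4,0],[1,0,0,0.4,0],[1,0,0,0,0]],
])

```text
time_s: 4.53
eef_pos: [0.6662, -0.1464, -0.0063]
tcp_rot: [0.737, -0.676, -0.0, 0.0]
wrist_force: [0.3, -0.5, -1.0]
width: 0.0854
```

Request:
apply_moves([
  [[1,0,0,0.2,0],[1,0,0,0,0]],
])

```text
time_s: 4.78
eef_pos: [0.6665, -0.1465, -0.0078]
tcp_rot: [0.737, -0.676, -0.0, 0.0]
wrist_force: [0.6, -0.3, -0.3]
width: 0.0851
```

Request:
apply_moves([
  [[1,0,0,0.2,0],[1,0,0,0,0]],
])

```text
time_s: 5.03
eef_pos: [0.6666, -0.1465, -0.0098]
tcp_rot: [0.737, -0.676, -0.0, 0.0]
wrist_force: [-0.1, -0.5, -0.5]
width: 0.0855
```

Request:
apply_moves([
  [[1,0,0,0.2,0],[1,0,0,0,0]],
])

```text
time_s: 5.28
eef_pos: [0.6668, -0.1465, -0.01]
tcp_rot: [0.737, -0.676, 0.0, -0.0]
wrist_force: [-5.5, 0.9, 10.8]
width: 0.0855
```

Request:
apply_moves([
  [[1,0,0,0.1,0],[1,0,0,0,0]],
])

```text
time_s: 5.52
eef_pos: [0.6671, -0.1466, -0.01]
tcp_rot: [0.737, -0.676, 0.001, -0.0]
wrist_force: [-7.5, 1.7, 16.1]
width: 0.0857
```

Request:
apply_moves([
  [[1,0,0.5,0,0],[1,0,1,0,0],[1,0,1,0,0],[1,0,1,0,0],[1,0,1,0,0],[1,0,0.5,0,0]],
])

```text
time_s: 6.28
eef_pos: [0.6198, -0.1514, -0.01]
tcp_rot: [0.736, -0.677, 0.003, -0.002]
wrist_force: [5.0, -1.5, 8.2]
width: 0.0855
```

```bash
python3 - <<'E'
from m import *
st()
f,s=snap("wrist","w1"); print(rects(f,masks(f)["yel"],.003,500,2e5,s))
f,s=snap("top","t1"); print(rects(f,masks(f)["yel"],.003,300,9e3))
E
```

```text
t 6.28 tcp [ 619.8 -151.4  -10. ] head -85.2 tilt 0.41 F [ 5.  -1.5  8.2] w 85.5 j7 -1.40
[(654.0, -105.9, 72.0, 47.9, -78.9, 10957.5), (681.9, -99.8, 79.2, 8.2, -76.4, 1969.0), (669.5, -191.2, 57.5, 50.3, -78.9, 8296.5), (682.8, -204.8, 43.1, 39.3, 11.3, 1801.0)]
[(615.2, -102.4, 135.7, 67.2, 7.2, 349.5)]
```

View pics/w1.png

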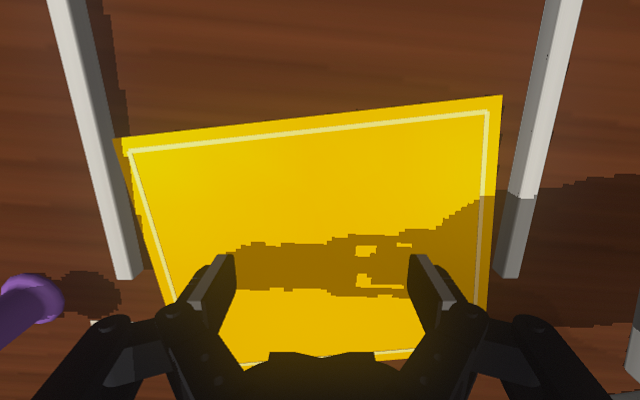

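The wrist view shows the card about half out. Its back edge runs from (113,140) to (503,96), turned a few degrees against the tool, and its left corner is near the left wall.

```bash
python3 - <<'E'
from m import *
f=grab_frame("wrist"); s=r.sense()
P=pix2w(f,[(113,140),(503,96)],.003,s)[:,:2]*1000; print(P, np.linalg.norm(P[0]-P[1]), np.degrees(np.arctan2(*(P[1]-P[0])[::-1])))
W=pix2w(f,[(140,275),(497,275)],.010,s)[:,:2]*1000; print(W)
W=pix2w(f,[(103,100),(536,100)],.010,s)[:,:2]*1000; print(W)
E
```

```text
[[ 675.07109645  -58.76446653]
 [ 706.86432104 -220.50549491]] 164.8361895692576 -78.87922885772468
[[ 613.40989138  -67.81361874]
 [ 627.49777069 -235.71848524]]
[[ 691.81286448  -61.60039999]
 [ 706.17891075 -229.74197814]]
```

Request:
apply_moves([
  [[1,0,0,0.1,0],[1,0,0,0.05,0],[1,0,0,0,2],[1,0,0,0,2],[1,0,0,0,2],[1,0,0,0,1],[1,0,0,0,0]],
])

```text
time_s: 7.3
eef_pos: [0.6202, -0.151, -0.0101]
tcp_rot: [-0.694, 0.72, -0.003, 0.002]
wrist_force: [-2.0, -0.1, 20.8]
width: 0.0854
```

```bash
cat >> m.py <<'E'
def card(f,s,key="yel"):
    "back edge + right/left edges of the card from the wrist view: line fit of the mask hull"
    m=masks(f)
    h=cv2.cvtColor(f["frame"],cv2.COLOR_BGR2HSV)
    mk=cv2.inRange(h,(22,120,70),(34,255,255)) if key=="yel" else cv2.inRange(h,(126,90,40),(142,255,255))
    n,l,stt,_=cv2.connectedComponentsWithStats(mk); i=1+np.argmax(stt[1:,4]); mk=(l==i)
    pts=[]
    cols=np.where(mk.any(0))[0]
    top=np.array([(u,np.argmax(mk[:,u])) for u in cols],float)
    W=pix2w(f,top,.003,s)[:,:2]*1000
    best=None; rng=np.random.default_rng(0)
    for _ in range(300):
        a,b=W[rng.choice(len(W),2,replace=False)]; d=b-a; L=np.linalg.norm(d)
        if L<40: continue
        e=np.abs((W-a)@np.array([-d[1],d[0]])/L)<.8
        if best is None or e.sum()>best.sum(): best=e
    Q=W[best]; vx,vy,x0,y0=cv2.fitLine(Q.astype(np.float32),cv2.DIST_L2,0,.01,.01).ravel()
    t=(Q-[x0,y0])@[vx,vy]; e1=np.array([x0,y0])+t.min()*np.array([vx,vy]); e2=np.array([x0,y0])+t.max()*np.array([vx,vy])
    if e1[1]<e2[1]: e1,e2=e2,e1
    d=(e2-e1)/np.linalg.norm(e2-e1); c=(e1+e2)/2-67.5*np.array([-d[1],d[0]])
    print("back edge",e1.round(1),e2.round(1),"len %.1f"%np.linalg.norm(e2-e1),"card x-angle %.1f"%(np.degrees(np.arctan2(d[1],d[0]))+90),"centre",c.round(1))
E
python3 - <<'E'
from m import *
st(); f,s=snap("wrist","w2"); card(f,s)
E
```

```text
t 7.30 tcp [ 620.2 -151.   -10.1] head -92.1 tilt 0.42 F [-2.  -0.1 20.8] w 85.4 j7 -1.50
back edge [679.6 -70.3] [ 695.7 -220.7] len 151.3 card x-angle 6.1 centre [ 620.5 -152.7]
```

Request:
apply_moves([
  [[1,0.05,0.4,0,0],[1,0.1,0.8,0,0],[1,0.1,0.8,0,0],[1,0.1,0.8,0,0],[1,0.1,0.7,0,0],[1,0,0,0,0]],
])

```text
time_s: 8.1
eef_pos: [0.5862, -0.154, -0.0101]
tcp_rot: [-0.694, 0.72, -0.004, 0.003]
wrist_force: [2.6, 0.6, 16.5]
width: 0.0854
```

```bash
python3 - <<'E'
from m import *
st(); f,s=snap("wrist","w3"); card(f,s)
E
```

```text
t 8.10 tcp [ 586.2 -154.   -10.1] head -92.1 tilt 0.57 F [ 2.6  0.6 16.5] w 85.4 j7 -1.49
back edge [645.8 -73.8] [ 662.  -223.8] len 150.9 card x-angle 6.2 centre [ 586.8 -156. ]
```

Request:
apply_moves([
  [[1,0.1,0.8,0,0],[1,0.1,0.8,0,0],[1,0.1,0.8,0,0],[1,0.1,0.8,0,0],[1,0.1,0.8,0,0],[1,0,0,0,0]],
])

```text
time_s: 8.9
eef_pos: [0.5463, -0.1578, -0.0101]
tcp_rot: [-0.694, 0.72, -0.004, 0.003]
wrist_force: [1.9, 0.9, 19.5]
width: 0.0854
```

Request:
apply_moves([
  [[1,-0.3,0.6,0,1],[1,-0.4,0.9,0,1],[1,-0.4,0.9,0,1],[1,-0.4,0.9,0,1],[1,-0.4,0.9,0,0],[1,-0.3,0.9,0,0],[1,0,0.4,0,0],[1,0,0,0,0]],
])

```text
time_s: 9.9
eef_pos: [0.4941, -0.132, -0.0101]
tcp_rot: [-0.668, 0.744, -0.005, 0.004]
wrist_force: [3.8, -0.1, 19.6]
width: 0.0852
```

```bash
python3 - <<'E'
from m import *
st(); f,s=snap("wrist","w4"); card(f,s)
E
```

```text
t 9.90 tcp [ 494.1 -132.   -10.1] head -96.1 tilt 0.68 F [ 3.8 -0.1 19.6] w 85.2 j7 -1.56
back edge [559.3 -37. ] [ 599.4 -197.1] len 165.0 card x-angle 14.1 centre [ 513.9 -133.4]
```

Request:
apply_moves([
  [[1,0,0,0,2],[1,0,0,0,3],[1,0,0,0,3],[1,0,0,0,3],[1,0,0,0,1],[1,0,0,0,0]],
])

```text
time_s: 10.7
eef_pos: [0.4939, -0.1312, -0.0102]
tcp_rot: [-0.588, 0.809, -0.004, 0.004]
wrist_force: [2.9, 1.5, 21.4]
width: 0.0855
```

```bash
python3 - <<'E'
from m import *
st(); f,s=snap("wrist","w5"); card(f,s); 
go(494-20,-132,-10.1)
E
```

```text
t 10.70 tcp [ 493.9 -131.2  -10.2] head -108.0 tilt 0.62 F [ 2.9  1.5 21.4] w 85.5 j7 -1.75
back edge [568.3 -56.7] [ 578.  -207.8] len 151.4 card x-angle 3.7 centre [ 505.8 -136.6]
roll 0.0  then x 0.69 y 1.87 z -0.01  (head now -108.0)
```

View pics/w5.png

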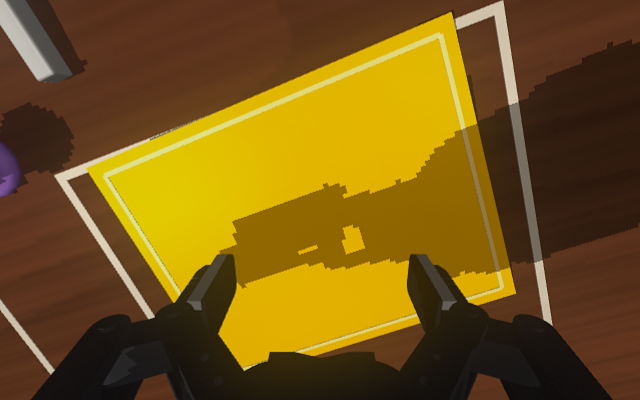

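The card's back edge lies on the outline's back line, and its sides have room. It needs about 13 mm more pull and 2° of turn.

Request:
apply_moves([
  [[1,0.1,0.4,0,1],[1,0.2,0.4,0,1],[1,0.1,0.4,0,0],[1,0,0,0,0],[1,0,0,-0.2,0],[1,0,0,-0.4,0],[1,0,0,-1,0],[1,0,0,-3,0]],
])

```text
time_s: 11.75
eef_pos: [0.474, -0.1306, 0.0311]
tcp_rot: [-0.573, 0.82, 0.002, -0.001]
wrist_force: [0.6, -0.7, 0.1]
width: 0.0849
```

Request:
apply_moves([
  [[1,0,0,-5,-10],[1,0,0,-5,-10],[1,0,0,0,0]],
])

```text
time_s: 12.12
eef_pos: [0.4782, -0.1315, 0.1363]
tcp_rot: [-0.707, 0.707, -0.003, 0.002]
wrist_force: [-0.2, 0.3, -0.6]
width: 0.0859
```

```bash
python3 - <<'E'
from m import *
st(); f,s=snap("top","t6"); 
h=cv2.cvtColor(f["frame"],cv2.COLOR_BGR2HSV)
f,s=snap("wrist","w6"); card(f,s); 
go(665,141,130,-88)
E
```

```text
t 12.12 tcp [ 478.2 -131.5  136.3] head -90.0 tilt 0.44 F [-0.2  0.3 -0.6] w 85.9 j7 -1.40
back edge [569.3 -57.4] [ 566.3 -221.8] len 164.5 card x-angle -1.1 centre [ 500.3 -138.4]
roll -2.2  then x -26.53 y -19.88 z 0.21  (head now -90.2)
   (without turn: x -27.28 y -18.84)
```

View pics/w6.png

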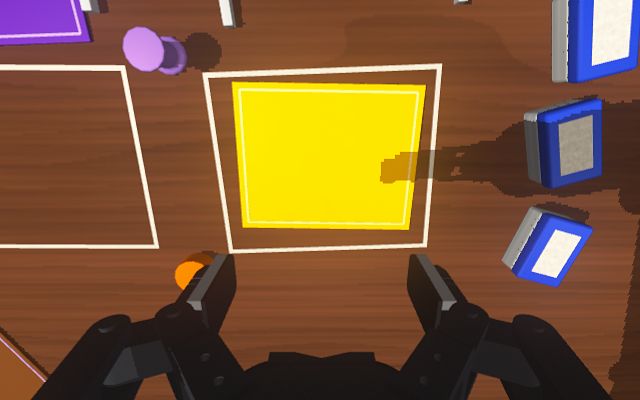

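Yellow lies well inside its outline. Purple is next.

Request:
apply_moves([
  [[1,0,0,0,-2.2],[1,-4.4,-3.3,0,0],[1,-4.4,-3.3,0,0],[1,-4.4,-3.3,0,0],[1,-4.4,-3.3,0,0],[1,-4.4,-3.3,2,0],[1,-4.5,-3.4,3,0],[1,0,0,2,0]],
])

```text
time_s: 13.22
eef_pos: [0.6623, 0.1462, 0.0573]
tcp_rot: [0.722, -0.692, -0.003, 0.001]
wrist_force: [-0.9, 0.3, -1.5]
width: 0.0857
```

Request:
apply_moves([
  [[1,0,0,3,0],[1,0,0,1.6,0],[1,0,0,0,0],[1,0,0,0,0]],
])

```text
time_s: 13.72
eef_pos: [0.665, 0.1399, 0.0177]
tcp_rot: [0.72, -0.694, 0.0, -0.001]
wrist_force: [0.8, -0.0, 0.6]
width: 0.0853
```

```bash
python3 - <<'E'
from m import *
st(); f,s=snap("wrist","w7"); card(f,s,"pur"); 
go(665,141,-7,-88)
for p in [(103,100),(140,275),(536,100),(500,275)]: pass
E
```

```text
t 13.72 tcp [665.  139.9  17.7] head -88.0 tilt 0.09 F [ 0.8 -0.   0.6] w 85.3 j7 -1.92
back edge [723.  217.3] [727.8  66.5] len 150.9 card x-angle 1.8 centre [657.9 139.8]
roll 0.0  then x -0.09 y 0.02 z 2.51  (head now -88.0)
```

View pics/w7.png

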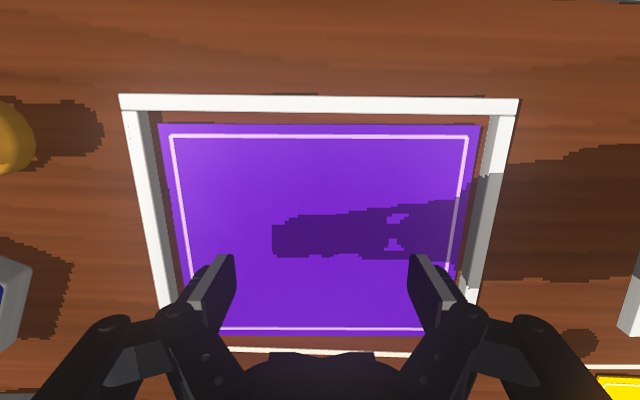

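Purple sits centred in its holder (the wrist fit picked up the inner printed line, which is why it read a length of 151). I press down and pull.

Request:
apply_moves([
  [[1,0,0,1,0],[1,0,0,1,0],[1,0,0,0.4,0],[1,0,0,0,0],[1,0,0,0.3,0],[1,0,0,0.2,0],[1,0,0,0,0]],
])

```text
time_s: 14.65
eef_pos: [0.6649, 0.1404, -0.01]
tcp_rot: [0.72, -0.694, 0.001, -0.001]
wrist_force: [-7.3, -1.5, 15.4]
width: 0.0858
```

```bash
python3 - <<'E'
from m import *
st()
E
```

```text
t 14.65 tcp [664.9 140.4 -10. ] head -87.9 tilt 0.09 F [-7.3 -1.5 15.4] w 85.8 j7 -1.93
```

Request:
apply_moves([
  [[1,0,0.2,0.05,0],[1,0,0.6,0.05,0],[1,0,0.8,0,0],[1,0,0.8,0,0],[1,0,0.8,0,0],[1,0,0.3,0,0],[1,0,0,0,0]],
])

```text
time_s: 15.52
eef_pos: [0.6328, 0.1401, -0.01]
tcp_rot: [0.72, -0.694, 0.002, -0.004]
wrist_force: [2.6, 1.0, 11.1]
width: 0.0852
```

```bash
python3 - <<'E'
from m import *
st(); f,s=snap("wrist","w8"); card(f,s,"pur")
E
```

```text
t 15.53 tcp [632.8 140.1 -10. ] head -87.9 tilt 0.47 F [ 2.6  1.  11.1] w 85.2 j7 -1.94
back edge [702.8 211.9] [694.7  61. ] len 151.2 card x-angle -3.1 centre [631.3 140. ]
```

Request:
apply_moves([
  [[1,0,0,0.1,0],[1,0,0,0.05,-2],[1,0,0,0,-2],[1,0,0,0,-1],[1,0,0.4,0,0],[1,0,0.8,0,0],[1,0,0.8,0,0],[1,0,0,0,0]],
])

```text
time_s: 16.58
eef_pos: [0.6146, 0.1374, -0.0101]
tcp_rot: [0.749, -0.662, 0.003, -0.005]
wrist_force: [3.2, -0.0, 18.6]
width: 0.0854
```

```bash
python3 - <<'E'
from m import *
st(); f,s=snap("wrist","w9"); card(f,s,"pur")
E
```

```text
t 16.57 tcp [614.6 137.4 -10.1] head -82.9 tilt 0.66 F [ 3.2 -0.  18.6] w 85.4 j7 -1.88
back edge [679.5 214.2] [682.5  63.2] len 151.0 card x-angle 1.2 centre [613.5 137.4]
```

Request:
apply_moves([
  [[1,-0.1,0.4,0,0],[1,-0.1,0.8,0,0],[1,-0.1,0.8,0,0],[1,-0.1,0.8,0,0],[1,-0.1,0.8,0,0],[1,-0.1,0.8,0,0],[1,-0.1,0.6,0,0],[1,0,0,0,0]],
])

```text
time_s: 17.62
eef_pos: [0.5648, 0.1382, -0.0101]
tcp_rot: [0.749, -0.662, 0.004, -0.005]
wrist_force: [3.4, -0.8, 20.9]
width: 0.0851
```

```bash
python3 - <<'E'
from m import *
st(); f,s=snap("wrist","w10"); card(f,s,"pur")
E
```

```text
t 17.62 tcp [564.8 138.2 -10.1] head -83.0 tilt 0.72 F [ 3.4 -0.8 20.9] w 85.1 j7 -1.90
back edge [629.7 214.9] [632.7  63.9] len 151.0 card x-angle 1.1 centre [563.7 138.1]
```

Request:
apply_moves([
  [[1,-0.1,0.8,0,0],[1,-0.1,0.9,0,0],[1,-0.1,0.9,0,0],[1,-0.1,0.9,0,0],[1,-0.1,0.9,0,0],[1,-0.1,0.9,0,0],[1,-0.1,0.9,0,0],[1,-0.1,0.9,0,0]],
])

```text
time_s: 18.68
eef_pos: [0.4948, 0.1379, -0.0101]
tcp_rot: [0.749, -0.662, 0.004, -0.006]
wrist_force: [8.2, -0.1, 19.8]
width: 0.0853
```

Request:
apply_moves([
  [[1,0,0,0,0],[1,0,0,-0.2,0],[1,0,0,-0.4,0],[1,0,0,-1,0],[1,0,0,-3,0],[1,0,0,-5,5],[1,0,0,-5,0],[1,0,0,-1,0]],
])

```text
time_s: 19.68
eef_pos: [0.4892, 0.1371, 0.1449]
tcp_rot: [0.72, -0.694, 0.002, -0.003]
wrist_force: [0.9, 0.3, -0.1]
width: 0.0852
```

```bash
python3 - <<'E'
from m import *
st(); f,s=snap("wrist","w11"); card(f,s,"pur")
f,s=snap("top","t11")
for k,z,a,b in(("yel",.003,300,9e3),("pur",.003,300,9e3),("blue",.032,80,900)):
    print(k); [print("  ",x) for x in rects(f,masks(f)[k],z,a,b)]
E
```

```text
t 19.68 tcp [489.2 137.1 144.9] head -87.9 tilt 0.34 F [ 0.9  0.3 -0.1] w 85.2 j7 -1.94
back edge [558.8 212.9] [559.5  62.7] len 150.3 card x-angle 0.3 centre [491.7 137.5]
yel
   (458.5, -136.2, 162.6, 49.3, 89.5, 418.0)
pur
blue
   (403.0, 331.4, 64.8, 44.5, -8.5, 189.0)
   (418.6, -345.7, 65.7, 43.0, -16.3, 180.0)
   (504.9, 349.3, 64.5, 41.0, 1.1, 184.5)
   (517.2, -337.2, 65.2, 45.2, 15.4, 184.0)
   (601.7, -340.8, 65.3, 44.5, 13.7, 177.0)
   (620.9, 343.9, 64.7, 44.4, -25.4, 183.0)
   (645.2, 841.7, 96.2, 25.1, -67.0, 133.5)
```

View pics/w11.png

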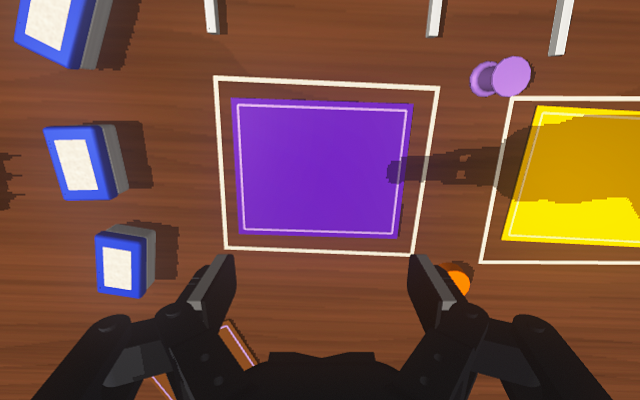

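Both cards lie inside the outlines, purple at about (499,137) and yellow at about (500,-138). Now the tins, starting with the left middle one.

```bash
cat >> m.py <<'E'
def tins():
    s=r.sense(); f=grab_frame("wrist"); cv2.imwrite("pics/last.png",f["frame"])
    h=cv2.cvtColor(f["frame"],cv2.COLOR_BGR2HSV); m=cv2.inRange(h,(108,120,40),(124,255,255))
    print("wrist"); [print("  ",x) for x in rects(f,m,.032,1000,60000,s) if x[2]<80]
    return f,s
def top():
    f=grab_frame("top"); print("top"); [print("  ",x) for x in rects(f,masks(f)["blue"],.032,60,900) if x[1]<500]
def heft(n=8):
    F=[]; T=[]
    for _ in range(n): grab_frame("wrist"); s=r.sense(); F.append(s["wrist_force"][2]); T.append(s["tau"][[1,3]])
    print("Fz mean %.2f sd %.2f"%(np.mean(F),np.std(F)),"tau",np.mean(T,0).round(2)); st()
E
python3 - <<'E'
from m import *
heft(6)
go(505,349,150,-89)
E
```

```text
Fz mean 0.02 sd 0.40 tau [-48.02 -34.7 ]
t 20.07 tcp [486.8 136.1 139.6] head -87.9 tilt 0.15 F [ 0.7 -0.6  0.7] w 85.4 j7 -1.94
roll 1.1  then x -21.25 y -2.20 z -1.04  (head now -87.9)
   (without turn: x -21.20 y -2.60)
```

Request:
apply_moves([
  [[1,-4,-0.4,0,1.1],[1,-4.5,-0.5,0,0],[1,-4.5,-0.5,0,0],[1,-4.5,-0.5,0,0],[1,-3.7,-0.4,0,0],[1,0,0,0,0],[1,0,0,0,0],[1,0,0,0,0]],
], squeeze=60)

```text
time_s: 21.08
eef_pos: [0.5067, 0.3472, 0.1407]
tcp_rot: [0.712, -0.702, 0.0, 0.0]
wrist_force: [-0.2, -0.4, -0.3]
width: 0.0856
```

```bash
python3 - <<'E'
from m import *
st(); tins(); go(505,349,4,-89)
E
```

```text
t 21.07 tcp [506.7 347.2 140.7] head -89.1 tilt 0.06 F [-0.2 -0.4 -0.3] w 85.6 j7 -2.35
wrist
   (406.9, 331.6, 68.3, 43.7, -8.6, 2404.0)
   (507.0, 348.4, 65.7, 43.2, 3.1, 3383.0)
   (621.6, 344.0, 65.2, 43.2, -25.4, 5162.0)
roll -0.1  then x -0.17 y 0.17 z 13.69  (head now -89.1)
```

Request:
apply_moves([
  [[1,-0.1,0.1,4,-1],[1,0,0,4,0],[1,0,0,3.5,0],[1,0,0,2,0],[1,0,0,0.1,0],[-0.2,0,0,0,0],[-0.2,0,0,0,0],[-0.5,0,0,0,0]],
], squeeze=60)

```text
time_s: 22.12
eef_pos: [0.5062, 0.3507, 0.0068]
tcp_rot: [0.719, -0.695, 0.0, -0.002]
wrist_force: [1.1, -0.5, 9.0]
width: 0.0431
```

Request:
apply_moves([
  [[-0.6,0,0,0,0],[-0.6,0,0,0,0],[-0.6,0,0,-1,0],[-0.6,0,0,-3,0],[-0.6,0,0,-3,0],[-0.6,0,0,0,0],[-0.6,0,0,0,0],[-0.6,0,0,0,0]],
])

```text
time_s: 23.12
eef_pos: [0.5045, 0.3492, 0.0738]
tcp_rot: [0.719, -0.695, -0.0, 0.001]
wrist_force: [0.1, -0.3, -1.2]
width: 0.0429
```

```bash
python3 - <<'E'
from m import *
heft(); go(499-36,137+64,80,-90)
E
```

```text
Fz mean -1.09 sd 0.48 tau [-64.68 -33.06]
t 23.52 tcp [505.1 349.8  74.8] head -88.0 tilt 0.01 F [-0.   0.4 -1.6] w 43.3 j7 -2.36
roll 2.0  then x 14.88 y 4.21 z -0.52  (head now -88.0)
   (without turn: x 14.72 y 4.72)
```

Hefting gives about 1.1 N, so this one is empty and goes to yellow.

```bash
python3 - <<'E'
from m import *
go(536,-76,80,-90); go(464,-76,80,-90)
E
```

```text
roll 2.0  then x 42.58 y -3.09 z -0.52  (head now -88.0)
   (without turn: x 42.66 y -1.62)
roll 2.0  then x 42.58 y 4.11 z -0.52  (head now -88.0)
   (without turn: x 42.41 y 5.58)
```

Request:
apply_moves([
  [[-0.6,3,-0.2,0,2],[-0.6,5,-0.4,0,0],[-0.6,5,-0.4,0,0],[-0.6,5,-0.4,0,0],[-0.6,5,-0.4,0,0],[-0.6,5,-0.4,0,0],[-0.6,5,-0.4,0,0],[-0.6,5,-0.3,0,0]],
])

```text
time_s: 24.52
eef_pos: [0.5352, -0.0317, 0.0753]
tcp_rot: [-0.707, 0.707, -0.0, 0.0]
wrist_force: [0.8, 0.1, -1.2]
width: 0.0431
```

Request:
apply_moves([
  [[-0.6,4.6,-0.2,0,0],[-0.6,0,0,0,0],[-0.6,0,0,0,0],[-0.6,0,0,0,0]],
])

```text
time_s: 25.02
eef_pos: [0.5372, -0.0743, 0.0751]
tcp_rot: [0.708, -0.706, -0.0, -0.0]
wrist_force: [-0.0, 0.7, -2.0]
width: 0.0432
```

```bash
python3 - <<'E'
from m import *
st(); go(536,-76,10,-90); f,s=tins(); card(f,s)
E
```

```text
t 25.02 tcp [537.2 -74.3  75.1] head -89.9 tilt 0.04 F [-0.   0.7 -2. ] w 43.2 j7 -1.58
roll 0.1  then x 0.17 y 0.12 z 6.51  (head now -89.9)
wrist
   (417.6, -315.7, 68.9, 26.7, 18.7, 1168.5)
back edge [ 567.6 -118.8] [ 566.  -221.5] len 102.7 card x-angle -0.9 centre [ 499.3 -169.1]
```

View pics/last.png

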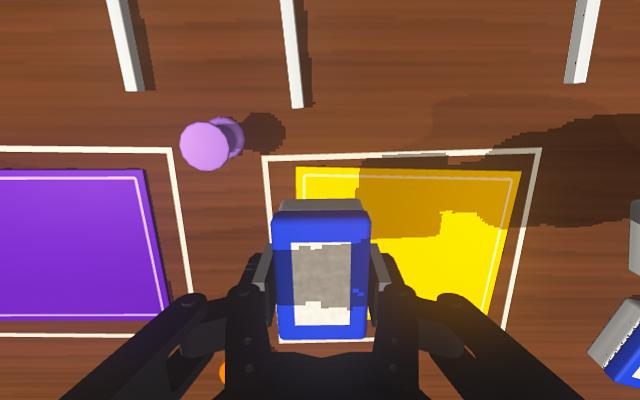

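The tin hangs square in the jaws over the card's left back corner. I lower it.

Request:
apply_moves([
  [[-0.6,0.2,0.1,3,0],[-0.6,0,0,2,0],[-0.6,0,0,1,0],[-0.6,0,0,0.3,0],[-0.6,0,0,0,0],[-0.6,0,0,0,0]],
])

```text
time_s: 25.82
eef_pos: [0.5367, -0.0781, 0.0128]
tcp_rot: [-0.707, 0.707, -0.001, 0.0]
wrist_force: [-0.7, 0.0, -0.1]
width: 0.0428
```

Request:
apply_moves([
  [[-0.6,0,0,0.1,0],[-0.6,0,0,0,0]],
])

```text
time_s: 26.08
eef_pos: [0.5362, -0.0782, 0.0112]
tcp_rot: [-0.707, 0.707, -0.0, 0.0]
wrist_force: [-0.2, -0.2, -1.0]
width: 0.0429
```

Request:
apply_moves([
  [[-0.6,0,0,0.1,0],[-0.6,0,0,0,0],[0,0,0,0,0],[0.25,0,0,0,0],[0.25,0,0,0,0],[0.25,0,0,-1,0],[0.25,0,0,-3,0],[1,0,0,-6,0]],
])

```text
time_s: 27.08
eef_pos: [0.5343, -0.078, 0.1096]
tcp_rot: [-0.707, 0.707, 0.002, -0.001]
wrist_force: [1.0, -0.1, 0.0]
width: 0.0702
```

```bash
python3 - <<'E'
from m import *
st(); tins(); top(); go(602,-340,140,-76)
E
```

```text
t 27.07 tcp [534.3 -78.  109.6] head -90.0 tilt 0.27 F [ 1.  -0.1  0. ] w 70.2 j7 -1.56
wrist
   (424.2, -339.9, 67.5, 55.5, -16.2, 2020.0)
   (516.6, -319.8, 70.6, 25.0, 18.9, 1880.0)
   (536.3, -79.2, 65.4, 43.3, 0.1, 4158.5)
top
   (403.0, 331.1, 64.8, 45.2, -8.5, 190.0)
   (419.1, -345.0, 66.1, 44.6, -16.3, 187.5)
   (516.7, -337.0, 64.7, 43.0, 16.2, 175.0)
   (602.0, -340.1, 64.3, 43.4, 13.7, 168.0)
   (620.9, 343.9, 64.7, 44.4, -25.4, 183.0)
roll -14.0  then x 26.88 y 0.35 z -2.26  (head now -90.0)
   (without turn: x 26.17 y -6.17)
```

Request:
apply_moves([
  [[1,0,0,-1,-7],[1,0,0,-1,-7],[1,5,0,0,0],[1,5,0.1,0,0],[1,5,0.1,0,0],[1,5,0.1,0,0],[1,5,0,0,0],[1,1.9,0,0,0]],
])

```text
time_s: 28.18
eef_pos: [0.5974, -0.3443, 0.1302]
tcp_rot: [0.787, -0.617, 0.001, 0.001]
wrist_force: [-0.2, 0.2, 0.5]
width: 0.0857
```

Request:
apply_moves([
  [[1,0,0,0,0],[1,0,0,0,0],[1,0,0,0,0]],
])

```text
time_s: 28.55
eef_pos: [0.5986, -0.3381, 0.1304]
tcp_rot: [0.789, -0.615, 0.0, -0.0]
wrist_force: [-0.7, -0.8, -0.3]
width: 0.0853
```

```bash
python3 - <<'E'
from m import *
st(); tins(); go(602,-340,5,-76)
E
```

```text
t 28.55 tcp [ 598.6 -338.1  130.4] head -75.9 tilt 0.04 F [-0.7 -0.8 -0.3] w 85.3 j7 -0.93
wrist
   (521.5, -339.0, 68.8, 43.2, 16.7, 2821.0)
   (535.2, -88.2, 66.9, 24.1, -3.0, 1088.5)
   (604.6, -342.1, 65.2, 43.4, 14.1, 3721.0)
roll 0.1  then x 0.24 y -0.30 z 12.54  (head now -75.9)
```

Request:
apply_moves([
  [[1,0.4,-0.4,4,0],[1,0,0,4,0],[1,0,0,3,0],[1,0,0,1.4,0],[1,0,0,0.1,0],[-0.2,0,0,0,0],[-0.2,0,0,0,0],[-0.5,0,0,0,0]],
], squeeze=60)

```text
time_s: 29.6
eef_pos: [0.6039, -0.3433, 0.0067]
tcp_rot: [0.788, -0.616, 0.001, -0.0]
wrist_force: [0.5, -0.3, 0.1]
width: 0.0426
```

Request:
apply_moves([
  [[-0.6,0,0,0,0],[-0.6,0,0,0,0],[-0.6,0,0,-1,0],[-0.6,0,0,-3,0],[-0.6,0,0,-3,0],[-0.6,0,0,0,0],[-0.6,0,0,0,0],[-0.6,0,0,0,0]],
])

```text
time_s: 30.6
eef_pos: [0.6021, -0.3423, 0.0734]
tcp_rot: [0.788, -0.616, -0.001, 0.0]
wrist_force: [-0.1, 0.1, -1.0]
width: 0.043
```

```bash
python3 - <<'E'
from m import *
heft(); print("yel");go(536,-200,80,-90);print("pur"); go(535,203,80,-90)
E
```

```text
Fz mean -0.54 sd 0.46 tau [-75.92 -34.82]
t 31.00 tcp [ 602.9 -342.8   74.8] head -76.0 tilt 0.01 F [-0.4 -0.1 -0.3] w 42.6 j7 -0.94
yel
roll 14.0  then x -14.28 y 6.69 z -0.52  (head now -76.0)
   (without turn: x -15.47 y 3.05)
pur
roll 14.0  then x -54.58 y 6.79 z -0.52  (head now -76.0)
   (without turn: x -54.60 y -6.59)
```

It reads 0.5 N, so empty; it goes to yellow at (536,-200).

Request:
apply_moves([
  [[-0.6,0,0,0,7],[-0.6,0,0,0,7],[-0.6,-4,1.9,0,0],[-0.6,-5,2.3,0,0],[-0.6,-5.1,2.3,0,0],[-0.6,0,0,0,0],[-0.6,0,0,0,0],[-0.6,0,0,0,0]],
])

```text
time_s: 32.0
eef_pos: [0.5384, -0.2034, 0.0752]
tcp_rot: [-0.706, 0.708, -0.0, 0.0]
wrist_force: [-0.3, -0.7, -1.1]
width: 0.0426
```

```bash
python3 - <<'E'
from m import *
st(); go(536,-200,11,-90)
E
```

```text
t 32.00 tcp [ 538.4 -203.4   75.2] head -90.1 tilt 0.06 F [-0.3 -0.7 -1.1] w 42.6 j7 -1.34
roll -0.1  then x -0.34 y 0.24 z 6.42  (head now -90.1)
```

Request:
apply_moves([
  [[-0.6,-0.3,0.2,3,0],[-0.6,0,0,2,0],[-0.6,0,0,1,0],[-0.6,0,0,0.4,0],[-0.6,0,0,0.1,0],[-0.6,0,0,0,0],[-0.6,0,0,0,0]],
])

```text
time_s: 32.88
eef_pos: [0.5365, -0.1989, 0.0106]
tcp_rot: [-0.707, 0.707, -0.0, 0.0]
wrist_force: [0.1, 0.9, -0.8]
width: 0.043
```

Request:
apply_moves([
  [[0,0,0,0,0],[0.25,0,0,0,0],[0.25,0,0,0,0],[0.25,0,0,-1,0],[0.25,0,0,-3,0],[1,0,0,-6,0],[1,0,0,-1,0],[1,0,0,0,0]],
])

```text
time_s: 33.88
eef_pos: [0.5367, -0.199, 0.1213]
tcp_rot: [-0.707, 0.707, -0.001, 0.001]
wrist_force: [-1.0, -0.4, -1.0]
width: 0.0854
```

```bash
python3 - <<'E'
from m import *
st(); tins(); top(); go(517,-337,130,-74)
E
```

```text
t 33.88 tcp [ 536.7 -199.   121.3] head -90.0 tilt 0.15 F [-1.  -0.4 -1. ] w 85.4 j7 -1.33
wrist
   (520.4, -336.6, 68.1, 45.8, 16.4, 3978.5)
   (535.6, -78.9, 65.9, 43.8, 0.0, 3860.5)
   (536.9, -200.5, 64.9, 43.3, -0.0, 3846.5)
top
   (403.0, 331.1, 64.8, 45.2, -8.5, 190.0)
   (534.3, -79.1, 61.7, 39.1, 4.7, 150.0)
   (620.9, 343.9, 64.7, 44.4, -25.4, 183.0)
roll -16.0  then x 12.80 y 5.57 z -1.11  (head now -90.0)
   (without turn: x 13.84 y 1.81)
```

Request:
apply_moves([
  [[1,0,0,-1,-8],[1,0,0,0,-8],[1,4.3,1.8,0,0],[1,4.3,1.8,0,0],[1,4.2,1.8,0,0],[1,0,0,0,0],[1,0,0,0,0],[1,0,0,0,0]],
])

```text
time_s: 34.98
eef_pos: [0.5197, -0.3348, 0.1292]
tcp_rot: [0.799, -0.601, -0.001, -0.0]
wrist_force: [-0.4, 0.1, -0.2]
width: 0.0853
```

```bash
python3 - <<'E'
from m import *
st(); tins(); go(518,-337.5,5.5,-74)
E
```

```text
t 34.98 tcp [ 519.7 -334.8  129.2] head -73.9 tilt 0.10 F [-0.4  0.1 -0.2] w 85.3 j7 -0.83
wrist
   (423.3, -346.5, 68.6, 44.9, -16.2, 2807.5)
   (519.9, -339.0, 66.0, 43.2, 16.5, 3685.5)
   (536.7, -201.1, 65.3, 45.6, 0.1, 4500.0)
   (535.9, -90.2, 66.0, 20.1, -1.2, 1427.0)
roll 0.1  then x 0.19 y 0.24 z 12.40  (head now -73.9)
```

Request:
apply_moves([
  [[1,0.3,0.1,4,0],[1,0,0,4,0],[1,0,0,3,0],[1,0,0,1.3,0],[1,0,0,0.1,0],[-0.2,0,0,0,0],[-0.2,0,0,0,0],[-0.5,0,0,0,0]],
], squeeze=60)

```text
time_s: 36.02
eef_pos: [0.5202, -0.3404, 0.0075]
tcp_rot: [0.798, -0.602, 0.001, -0.0]
wrist_force: [1.1, -0.5, 7.2]
width: 0.0429
```

Request:
apply_moves([
  [[-0.6,0,0,0,0],[-0.6,0,0,0,0],[-0.6,0,0,-1,0],[-0.6,0,0,-3,0],[-0.6,0,0,-3,0],[-0.6,0,0,0,0],[-0.6,0,0,0,0],[-0.6,0,0,0,0]],
])

```text
time_s: 37.02
eef_pos: [0.5184, -0.3394, 0.0747]
tcp_rot: [0.799, -0.602, -0.001, 0.0]
wrist_force: [-0.2, -0.2, -0.9]
width: 0.0429
```

```bash
python3 - <<'E'
from m import *
heft(); print("yel");go(464,-200,76,-90);print("pur"); go(535,75,76,-90)
E
```

```text
Fz mean -0.93 sd 0.65 tau [-66.03 -33.52]
t 37.42 tcp [ 519.2 -339.8   75.8] head -74.0 tilt 0.02 F [ 0.4 -0.7 -2.1] w 43.0 j7 -0.83
yel
roll 16.0  then x -13.98 y 5.52 z -0.02  (head now -74.0)
   (without turn: x -14.96 y 1.46)
pur
roll 16.0  then x -41.48 y -1.58 z -0.02  (head now -74.0)
   (without turn: x -39.44 y -12.94)
```

Empty again; it goes to yellow at (464,-200).

Request:
apply_moves([
  [[-0.6,0,0,0,8],[-0.6,0,0,0,8],[-0.6,-4.6,1.8,0,0],[-0.6,-4.6,1.8,0,0],[-0.6,-4.6,1.8,0,0],[-0.6,0,0,0,0],[-0.6,0,0,0,0],[-0.6,0,0,0,0]],
])

```text
time_s: 38.42
eef_pos: [0.4656, -0.2031, 0.0761]
tcp_rot: [-0.706, 0.708, -0.0, 0.0]
wrist_force: [-0.3, 0.3, -1.0]
width: 0.0428
```

```bash
python3 - <<'E'
from m import *
st(); go(464,-200,11,-90)
E
```

```text
t 38.42 tcp [ 465.6 -203.1   76.1] head -90.1 tilt 0.04 F [-0.3  0.3 -1. ] w 42.8 j7 -1.27
roll -0.1  then x -0.31 y 0.16 z 6.51  (head now -90.1)
```

Request:
apply_moves([
  [[-0.6,-0.3,0.2,3,0],[-0.6,0,0,2,0],[-0.6,0,0,1,0],[-0.6,0,0,0.4,0],[-0.6,0,0,0.1,0],[-0.6,0,0,0,0],[-0.6,0,0,0,0]],
])

```text
time_s: 39.3
eef_pos: [0.4637, -0.199, 0.0115]
tcp_rot: [-0.707, 0.707, -0.0, 0.0]
wrist_force: [0.8, -0.2, -1.0]
width: 0.043
```

Request:
apply_moves([
  [[0,0,0,0,0],[0.25,0,0,0,0],[0.25,0,0,0,0],[0.25,0,0,-1,0],[0.25,0,0,-3,0],[1,0,0,-6,0],[1,0,0,-1,0],[1,0,0,0,0]],
])

```text
time_s: 40.3
eef_pos: [0.4639, -0.1991, 0.1221]
tcp_rot: [-0.707, 0.707, -0.001, 0.0]
wrist_force: [0.0, -0.2, -0.1]
width: 0.0853
```

```bash
python3 - <<'E'
from m import *
st(); tins(); top(); go(420,-345.5,130,-106.3)
E
```

```text
t 40.30 tcp [ 463.9 -199.1  122.1] head -90.0 tilt 0.14 F [ 0.  -0.2 -0.1] w 85.3 j7 -1.27
wrist
   (422.3, -343.6, 66.0, 48.6, -16.3, 3708.0)
   (462.5, -200.5, 64.5, 43.3, -0.0, 3809.5)
   (535.7, -79.3, 65.6, 44.2, 1.0, 5170.0)
   (536.6, -200.3, 64.9, 43.6, 0.0, 5213.0)
top
   (403.0, 331.1, 64.8, 45.2, -8.5, 190.0)
   (533.3, -79.0, 60.3, 41.1, -0.5, 153.0)
   (620.9, 343.9, 64.7, 44.4, -25.4, 183.0)
roll 16.3  then x 15.30 y -0.04 z -1.00  (head now -90.0)
   (without turn: x 14.69 y 4.25)
```

Request:
apply_moves([
  [[1,0,0,-1,8.3],[1,0,0,0,8],[1,5.1,0,0,0],[1,5.1,0,0,0],[1,5.1,0,0,0],[1,0,0,0,0],[1,0,0,0,0],[1,0,0,0,0]],
])

```text
time_s: 41.4
eef_pos: [0.4208, -0.3439, 0.1302]
tcp_rot: [-0.601, 0.8, 0.001, 0.0]
wrist_force: [0.2, 0.4, -0.2]
width: 0.0855
```

```bash
python3 - <<'E'
from m import *
st(); tins(); go(420,-345.5,6,-106)
E
```

```text
t 41.40 tcp [ 420.8 -343.9  130.2] head -106.2 tilt 0.09 F [ 0.2  0.4 -0.2] w 85.5 j7 -1.24
wrist
   (421.1, -347.5, 65.9, 43.2, -16.4, 3656.0)
   (462.3, -201.9, 65.3, 47.9, 0.2, 3798.0)
   (536.5, -201.6, 65.2, 48.3, 0.3, 5084.5)
roll -0.2  then x 0.16 y 0.04 z 12.45  (head now -106.2)
```

Request:
apply_moves([
  [[1,0.3,0.1,4,0],[1,0,0,4,0],[1,0,0,3,0],[1,0,0,1.4,0],[1,0,0,0.1,0],[-0.2,0,0,0,0],[-0.2,0,0,0,0],[-0.5,0,0,0,0]],
], squeeze=60)

```text
time_s: 42.45
eef_pos: [0.4194, -0.3487, 0.0074]
tcp_rot: [-0.6, 0.8, -0.001, 0.0]
wrist_force: [-0.3, 2.1, 7.0]
width: 0.0431
```

Request:
apply_moves([
  [[-0.6,0,0,0,0],[-0.6,0,0,0,0],[-0.6,0,0,-1,0],[-0.6,0,0,-3,0],[-0.6,0,0,-3,0],[-0.6,0,0,0,0],[-0.6,0,0,0,0],[-0.6,0,0,0,0]],
])

```text
time_s: 43.45
eef_pos: [0.4175, -0.3476, 0.0745]
tcp_rot: [-0.6, 0.8, 0.001, -0.0]
wrist_force: [-1.0, 0.1, -3.6]
width: 0.0429
```

```bash
python3 - <<'E'
from m import *
heft(); print("yel");go(463,-76,76,-90);print("pur"); go(535,75,76,-90)
E
```

```text
Fz mean -3.56 sd 0.56 tau [-57.03 -33.33]
t 43.85 tcp [ 418.4 -348.2   75.8] head -106.3 tilt 0.02 F [-0.5  0.1 -3.7] w 42.8 j7 -1.23
yel
roll -16.3  then x -27.22 y -4.46 z -0.02  (head now -106.3)
   (without turn: x -27.38 y 3.37)
pur
roll -16.3  then x -42.32 y -11.66 z -0.02  (head now -106.3)
   (without turn: x -43.89 y 0.71)
```

It reads 3.6 N, so full; it goes to purple at (535,75).

Request:
apply_moves([
  [[-0.6,0,0,0,-8.3],[-0.6,0,0,0,-8],[-0.6,-4.7,-1.3,0,0],[-0.6,-4.7,-1.3,0,0],[-0.6,-4.7,-1.3,0,0],[-0.6,-4.7,-1.3,0,0],[-0.6,-4.7,-1.3,0,0],[-0.6,-4.7,-1.3,0,0]],
])

```text
time_s: 44.85
eef_pos: [0.497, -0.0649, 0.0762]
tcp_rot: [-0.707, 0.707, -0.0, 0.0]
wrist_force: [0.5, -0.5, -4.0]
width: 0.0429
```

Request:
apply_moves([
  [[-0.6,-4.7,-1.3,0,0],[-0.6,-4.7,-1.3,0,0],[-0.6,-4.7,-1.3,0,0],[-0.6,0,0,0,0],[-0.6,0,0,0,0],[-0.6,0,0,0,0]],
])

```text
time_s: 45.6
eef_pos: [0.5355, 0.073, 0.0759]
tcp_rot: [-0.706, 0.708, -0.0, -0.0]
wrist_force: [-0.6, 0.1, -3.7]
width: 0.043
```

```bash
python3 - <<'E'
from m import *
st(); f,s=tins(); card(f,s,"pur"); go(535,75,11,-90)
E
```

```text
t 45.60 tcp [535.5  73.   75.9] head -90.2 tilt 0.04 F [-0.6  0.1 -3.7] w 43.0 j7 -1.88
wrist
   (407.1, 312.3, 79.8, 36.1, -18.8, 1924.5)
   (536.6, -77.9, 67.3, 49.7, 0.9, 6009.5)
back edge [566.3 220.3] [567.   55.3] len 165.0 card x-angle 0.2 centre [499.1 137.5]
roll -0.2  then x -0.19 y 0.05 z 6.49  (head now -90.2)
```

Request:
apply_moves([
  [[-0.6,-0.2,0.1,3,0],[-0.6,0,0,2,0],[-0.6,0,0,1,0],[-0.6,0,0,0.4,0],[-0.6,0,0,0.1,0],[-0.6,0,0,0,0],[-0.6,0,0,0,0]],
])

```text
time_s: 46.52
eef_pos: [0.535, 0.0768, 0.0116]
tcp_rot: [-0.707, 0.707, -0.0, 0.0]
wrist_force: [-0.2, 0.8, -4.6]
width: 0.0431
```

Request:
apply_moves([
  [[0,0,0,0,0],[0.25,0,0,0,0],[0.25,0,0,0,0],[0.25,0,0,-1,0],[0.25,0,0,-3,0],[1,0,0,-6,0],[1,0,0,-1,0],[1,0,0,0,0]],
])

```text
time_s: 47.52
eef_pos: [0.5353, 0.0768, 0.1223]
tcp_rot: [-0.707, 0.707, -0.001, 0.001]
wrist_force: [-0.4, -0.8, -1.2]
width: 0.0858
```

```bash
python3 - <<'E'
from m import *
st(); tins(); top(); go(621,344,130,-115.4); go(404,331.3,130,-98.5)
E
```

```text
t 47.52 tcp [535.3  76.8 122.3] head -90.0 tilt 0.16 F [-0.4 -0.8 -1.2] w 85.8 j7 -1.86
wrist
   (408.4, 325.1, 72.9, 50.1, -8.6, 2829.5)
   (463.9, -195.7, 68.3, 49.9, 0.1, 1694.0)
   (534.7, 75.0, 66.1, 43.8, 0.0, 3960.0)
   (536.6, -78.2, 66.2, 47.9, 0.7, 4047.0)
   (533.6, -174.5, 70.4, 21.6, 18.5, 1120.0)
top
   (403.0, 331.1, 64.8, 45.2, -8.5, 190.0)
   (461.1, -200.5, 60.2, 41.0, -1.4, 174.5)
   (535.2, -79.0, 56.5, 40.9, -0.4, 145.0)
   (536.1, -200.6, 61.0, 37.5, -1.4, 160.0)
   (620.9, 343.9, 64.7, 44.4, -25.4, 183.0)
roll 25.4  then x -27.90 y 3.61 z -1.00  (head now -90.0)
   (without turn: x -26.76 y -8.70)
roll 8.5  then x -23.28 y 16.61 z -1.00  (head now -90.0)
   (without turn: x -25.48 y 13.00)
```

Request:
apply_moves([
  [[1,0,0,-1,8.5],[1,-4.7,3.3,0,0],[1,-4.7,3.3,0,0],[1,-4.7,3.3,0,0],[1,-4.7,3.3,0,0],[1,-4.5,3.4,0,0],[1,0,0,0,0],[1,0,0,0,0]],
])

```text
time_s: 48.62
eef_pos: [0.4045, 0.3309, 0.1296]
tcp_rot: [-0.653, 0.758, -0.0, -0.001]
wrist_force: [-0.0, -1.1, 0.3]
width: 0.0853
```

Request:
apply_moves([
  [[1,0,0,0,0]],
])

```text
time_s: 48.75
eef_pos: [0.4057, 0.33, 0.1302]
tcp_rot: [-0.652, 0.759, -0.0, -0.001]
wrist_force: [0.9, -0.9, 0.2]
width: 0.0856
```

```bash
python3 - <<'E'
from m import *
st(); tins(); go(404.5,331.5,6,-98.5)
E
```

```text
t 48.75 tcp [405.7 330.  130.2] head -98.7 tilt 0.09 F [ 0.9 -0.9  0.2] w 85.6 j7 -2.59
wrist
   (404.6, 331.3, 65.3, 43.2, -8.9, 3553.5)
roll -0.2  then x -0.11 y 0.15 z 12.44  (head now -98.7)
```

Request:
apply_moves([
  [[1,-0.1,0.1,4,0],[1,0,0,4,0],[1,0,0,3,0],[1,0,0,1.4,0],[1,0,0,0.1,0],[-0.2,0,0,0,0],[-0.2,0,0,0,0],[-0.5,0,0,0,0]],
], squeeze=60)

```text
time_s: 49.8
eef_pos: [0.405, 0.3335, 0.0073]
tcp_rot: [-0.653, 0.758, -0.0, 0.001]
wrist_force: [-0.0, -0.1, 7.0]
width: 0.0428
```

Request:
apply_moves([
  [[-0.6,0,0,0,0],[-0.6,0,0,0,0],[-0.6,0,0,-1,0],[-0.6,0,0,-3,0],[-0.6,0,0,-3,0],[-0.6,0,0,0,0],[-0.6,0,0,0,0],[-0.6,0,0,0,0]],
])

```text
time_s: 50.8
eef_pos: [0.4034, 0.3321, 0.0746]
tcp_rot: [-0.653, 0.758, 0.0, -0.001]
wrist_force: [0.1, -0.3, -3.9]
width: 0.043
```

```bash
python3 - <<'E'
from m import *
heft(); print("yel");go(463,-76,76,-90);print("pur"); go(463,197,76,-90)
E
```

```text
Fz mean -3.50 sd 0.40 tau [-52.85 -32.9 ]
t 51.20 tcp [404.1 332.9  75.9] head -98.5 tilt 0.01 F [ 0.3  0.2 -3.3] w 43.0 j7 -2.62
yel
roll -8.5  then x 40.89 y -5.89 z -0.01  (head now -98.5)
   (without turn: x 39.56 y -11.88)
pur
roll -8.5  then x 13.59 y -5.89 z -0.01  (head now -98.5)
   (without turn: x 12.57 y -7.84)
```

Full; it goes to purple at (463,197).

Request:
apply_moves([
  [[-0.6,0,0,0,-8.5],[-0.6,4.5,-2,0,0],[-0.6,4.5,-2,0,0],[-0.6,4.6,-1.9,0,0],[-0.6,0,0,0,0],[-0.6,0,0,0,0],[-0.6,0,0,0,0]],
])

```text
time_s: 52.08
eef_pos: [0.4625, 0.1983, 0.0761]
tcp_rot: [0.708, -0.706, -0.0, -0.0]
wrist_force: [0.6, -0.3, -2.3]
width: 0.043
```

```bash
python3 - <<'E'
from m import *
st(); go(463,197,11,-90)
E
```

```text
t 52.08 tcp [462.5 198.3  76.1] head -89.9 tilt 0.04 F [ 0.6 -0.3 -2.3] w 43.0 j7 -2.16
roll 0.1  then x 0.13 y -0.05 z 6.51  (head now -89.9)
```

Request:
apply_moves([
  [[-0.6,0,0,3,0],[-0.6,0,0,2,0],[-0.6,0,0,1,0],[-0.6,0,0,0.4,0],[-0.6,0,0,0.1,0],[-0.6,0,0,0,0],[-0.6,0,0,0,0]],
])

```text
time_s: 52.95
eef_pos: [0.4635, 0.197, 0.0115]
tcp_rot: [-0.707, 0.707, -0.0, 0.0]
wrist_force: [0.1, -0.2, -3.0]
width: 0.043
```

Request:
apply_moves([
  [[0,0,0,0,0],[0.25,0,0,0,0],[0.25,0,0,0,0],[0.25,0,0,-1,0],[0.25,0,0,-3,0],[1,0,0,-6,0],[1,0,0,-1,0],[1,0,0,0,0]],
])

```text
time_s: 53.95
eef_pos: [0.4638, 0.1971, 0.1222]
tcp_rot: [-0.707, 0.707, -0.001, 0.001]
wrist_force: [0.1, -0.0, -0.4]
width: 0.0853
```

```bash
python3 - <<'E'
from m import *
st(); tins(); top(); go(621,344,130,-115.4)
E
```

```text
t 53.95 tcp [463.8 197.1 122.2] head -90.0 tilt 0.16 F [ 0.1 -0.  -0.4] w 85.3 j7 -2.14
wrist
   (462.8, 195.1, 65.3, 43.8, 0.0, 3912.0)
   (534.4, 76.1, 65.3, 47.0, -0.0, 5592.5)
   (594.3, 348.1, 54.2, 22.8, -89.9, 1543.5)
top
   (461.1, -200.5, 60.2, 40.9, -1.4, 168.5)
   (535.2, -79.0, 56.5, 40.9, -0.4, 145.5)
   (532.7, 73.9, 64.2, 41.0, -0.0, 176.0)
   (536.1, -199.2, 60.4, 41.4, -0.5, 162.5)
   (620.9, 343.9, 64.7, 44.4, -25.4, 183.0)
roll 25.4  then x -20.13 y -7.99 z -0.99  (head now -90.0)
   (without turn: x -14.77 y -15.85)
```

Request:
apply_moves([
  [[1,0,0,-1,8.5],[1,0,0,0,8.5],[1,0,0,0,8.4],[1,-5,-2,0,0],[1,-5,-2,0,0],[1,-5,-2,0,0],[1,-5.1,-2,0,0],[1,0,0,0,0]],
])

```text
time_s: 55.05
eef_pos: [0.6211, 0.3464, 0.1253]
tcp_rot: [-0.535, 0.845, 0.001, -0.003]
wrist_force: [-0.7, 0.3, -0.8]
width: 0.0852
```

Request:
apply_moves([
  [[1,0,0,0,0],[1,0,0,0,0]],
])

```text
time_s: 55.3
eef_pos: [0.6212, 0.3429, 0.1311]
tcp_rot: [-0.534, 0.846, -0.0, -0.0]
wrist_force: [0.7, -0.3, 0.1]
width: 0.0854
```

```bash
python3 - <<'E'
from m import *
st(); tins(); go(621.5,344,6,-115.4)
E
```

```text
t 55.30 tcp [621.2 342.9 131.1] head -115.5 tilt 0.05 F [ 0.7 -0.3  0.1] w 85.4 j7 -2.70
wrist
   (464.4, 195.8, 73.0, 46.6, -0.0, 3213.0)
   (623.2, 343.1, 65.1, 43.3, -25.4, 3600.5)
roll -0.1  then x -0.10 y 0.03 z 12.57  (head now -115.5)
```

Request:
apply_moves([
  [[1,-0.1,0,4,0],[1,0,0,4,0],[1,0,0,3,0],[1,0,0,1.5,0],[1,0,0,0.1,0],[-0.2,0,0,0,0],[-0.2,0,0,0,0],[-0.5,0,0,0,0]],
], squeeze=60)

```text
time_s: 56.35
eef_pos: [0.6229, 0.3454, 0.0067]
tcp_rot: [-0.534, 0.845, -0.0, 0.001]
wrist_force: [-0.4, 0.1, 7.1]
width: 0.0431
```

Request:
apply_moves([
  [[-0.6,0,0,0,0],[-0.6,0,0,0,0],[-0.6,0,0,-1,0],[-0.6,0,0,-3,0],[-0.6,0,0,-3,0],[-0.6,0,0,0,0],[-0.6,0,0,0,0],[-0.6,0,0,0,0]],
])

```text
time_s: 57.35
eef_pos: [0.621, 0.3442, 0.0727]
tcp_rot: [-0.534, 0.845, 0.0, -0.002]
wrist_force: [0.3, -0.8, -4.7]
width: 0.0432
```

```bash
python3 - <<'E'
from m import *
heft(); print("yel");go(463,-76,76,-90);print("pur"); go(535,197,76,-90)
E
```

```text
Fz mean -4.41 sd 0.38 tau [-80.6  -36.08]
t 57.75 tcp [622.  344.9  74.9] head -115.4 tilt 0.01 F [ 0.2  0.1 -3.9] w 43.1 j7 -2.72
yel
roll -25.4  then x 42.09 y 15.90 z -0.11  (head now -115.4)
   (without turn: x 44.85 y -3.70)
pur
roll -25.4  then x 14.79 y 8.70 z -0.11  (head now -115.4)
   (without turn: x 17.10 y 1.51)
```

Full (4.4 N); it goes to purple at (535,197).

Request:
apply_moves([
  [[-0.6,0,0,0,-8.5],[-0.6,0,0,0,-8.5],[-0.6,0,0,0,-8.4],[-0.6,4.9,2.9,0,0],[-0.6,4.9,2.9,0,0],[-0.6,5,2.9,0,0],[-0.6,0,0,0,0],[-0.6,0,0,0,0]],
])

```text
time_s: 58.75
eef_pos: [0.5357, 0.1973, 0.0758]
tcp_rot: [-0.707, 0.707, -0.0, 0.001]
wrist_force: [-0.6, 0.7, -4.6]
width: 0.0428
```

```bash
python3 - <<'E'
from m import *
st(); go(536,197,11,-90)
E
```

```text
t 58.75 tcp [535.7 197.3  75.8] head -90.1 tilt 0.11 F [-0.6  0.7 -4.6] w 42.8 j7 -2.16
roll -0.1  then x 0.03 y -0.03 z 6.48  (head now -90.1)
```

Request:
apply_moves([
  [[-0.6,0,0,3,0],[-0.6,0,0,2,0],[-0.6,0,0,1,0],[-0.6,0,0,0.4,0],[-0.6,0,0,0.1,0],[-0.6,0,0,0,0],[-0.6,0,0,0,0]],
])

```text
time_s: 59.62
eef_pos: [0.5354, 0.1971, 0.0106]
tcp_rot: [-0.707, 0.707, -0.0, 0.0]
wrist_force: [-0.7, -0.1, -4.9]
width: 0.0427
```

Request:
apply_moves([
  [[0,0,0,0,0],[0.25,0,0,0,0],[0.25,0,0,0,0],[0.25,0,0,-1,0],[0.25,0,0,-3,0],[1,0,0,-6,0],[1,0,0,-6,0],[1,0,0,-4,0]],
])

```text
time_s: 60.62
eef_pos: [0.5356, 0.1976, 0.2144]
tcp_rot: [0.707, -0.707, 0.001, -0.002]
wrist_force: [0.0, -0.5, -0.2]
width: 0.0858
```

Request:
apply_moves([
  [[1,5,2,-3,0],[1,5,2,-2,0],[1,5,2,0,0],[1,4,0,0,0],[1,0,0,0,0],[1,0,0,0,0]],
])

```text
time_s: 61.38
eef_pos: [0.475, 0.0077, 0.2607]
tcp_rot: [0.707, -0.707, 0.0, -0.0]
wrist_force: [0.7, 0.8, -0.5]
width: 0.0854
```

```bash
python3 - <<'E'
from m import *
st(); tins(); top(); snap("scene","s_end"); snap("top","t_end")
E
```

```text
t 61.38 tcp [475.    7.7 260.7] head -90.0 tilt 0.06 F [ 0.7  0.8 -0.5] w 85.4 j7 -1.68
wrist
   (462.6, -199.4, 65.3, 47.2, -0.0, 1709.5)
   (462.3, 193.7, 65.2, 45.7, 0.1, 1741.0)
   (534.6, 74.9, 64.5, 44.0, 0.1, 2001.0)
   (534.5, 194.1, 64.5, 45.7, 0.1, 2087.5)
   (536.5, -79.0, 63.2, 44.2, 0.1, 1975.0)
   (537.2, -199.4, 64.2, 47.5, 0.0, 2069.5)
top
   (461.1, -200.5, 60.2, 40.9, -1.4, 173.0)
   (498.3, 195.0, 135.2, 44.8, 0.4, 400.5)
   (536.1, -199.0, 60.4, 41.6, -0.5, 166.5)
```

View pics/last.png

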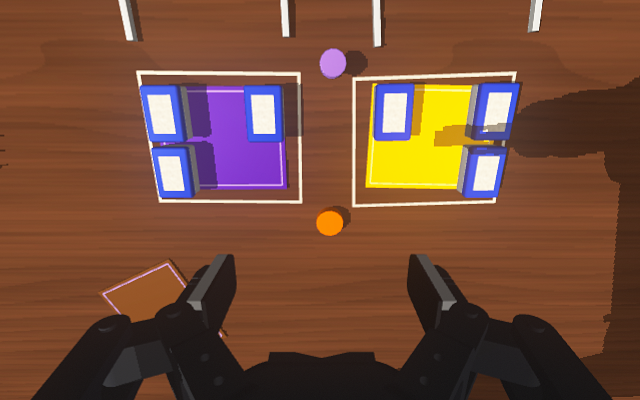

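View pics/s_end.png

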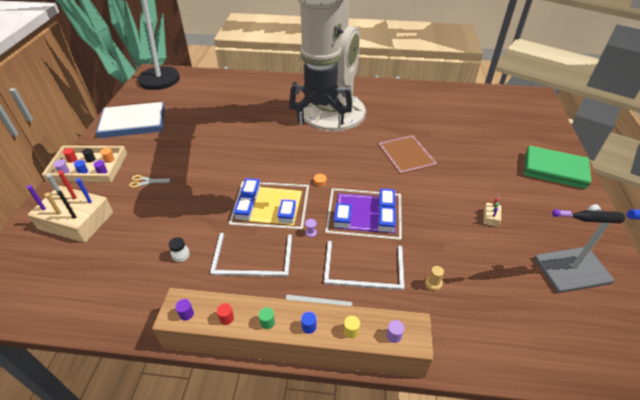

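Both pictures show three tins flat on each card, with both cards inside their outlines and the bystanders in place. I hand in.

```bash
python3 -c "
from rig import r; print(r.hand_in())"
```

```text
the job is handed in; nothing more can be done
None
```

The job is handed in; no verdict came back. I slid both cards into their outlines with open fingertips pressing on top. The yellow card turned about 10° on the way, probably against the end of its holder wall, and I straightened it before letting go. Each card was then released with no tin on it.

**Tins:** All six were there, and I hefted each one.

| Tin group | Hefted at | Placed on |
|---|---|---|
| Three full tins | about 3.6, 3.5 and 4.4 N | purple card |
| Three empty tins | about 1.1, 0.5 and 0.9 N | yellow card |

The readings scattered by about ±0.5 N. The two groups are still clearly apart.

**Last checks:**
- **Cards:** The final wrist and scene pictures show both cards inside their outlines. The last fits put purple at about (499, 137) mm and yellow at about (500, -138) mm, within 8 mm of the outline centres and about 3° of square.
- **Tins:** All six stand lid up, with their centres 12 mm or more inside the card edges.
- **Other things:** The bystanders and the brown look-alike look unmoved, and the arm was clear of everything. I saw no knocked tin and no slackened grip.

**Disagreements:** From the top camera the last check gave clean readings for only two tins. It merged two on purple into one blob and missed two, so the final positions rest on the wrist camera.

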